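# Snap the dust cap onto the rotisserie stud under the guard bars

### The arm

A 7-joint arm with a two-finger parallel gripper is mounted at the origin on the work surface. World frame = base frame: x ahead of the robot, y to its left, z up, the work surface at z = 0. Lengths are in m, angles in rad, forces in N, time in s.
With the tool pointing down it reaches from about 0.425 to 0.95 m from the base axis. Payload 16.7 kg.
Tool frame: the origin (TCP) lies where the fingers leave the gripper's body, on its centre line; the fingertips stand 97 mm ahead of it and the grasp point (between the pads) lies 78 mm ahead of it; z points along the fingers, y is the line along which they close (so a half turn about z gives the same grasp; the last joint's range is limited). The gripper opens to 94 mm and grips with 3 to 60 N. Pads are 16 mm wide; open, the fingers measure 119 mm over their backs; the gripper's body (75 mm by 177 mm) begins 78 mm behind the grasp point.
Start: joints at [-1.421, 0.426, 0.074, 1.606, -0.034, 1.111, -0.067], TCP at [0.199, 0.645, 0.303] pointing down, gripper open.
Joint ranges: [-2.85, 2.85], [-0.5, 2.14], [-1.23, 1.37], [0.21, 2.46], [-1.02, 4.16], [0.16, 2.05], [-2.73, 2.73]. Speed limits (rad/s): [1.89, 1.89, 2.39, 2.39, 3.01, 3.01, 3.01].

### API

Orientations are given as a 3x3 rotation matrix whose columns are the frame's x, y, z axes.
In Python, from workcell import ctrl gives the robot as it stands. The module is installed in compiled form; this text tells all that it offers.
- The arm moves only by the tool drive_effector, called after ">>>" as name(argument=value, ...) on one line, values as JSON. Schema: {"type":"object","properties":{"motion":{"type":"object","properties":{"tx":{"type":"array","items":{"type":"number"},"minItems":1,"maxItems":8},"ty":{"type":"array","items":{"type":"number"},"minItems":1,"maxItems":8},"tz":{"type":"array","items":{"type":"number"},"minItems":1,"maxItems":8},"drx":{"type":"array","items":{"type":"number"},"minItems":1,"maxItems":8},"dry":{"type":"array","items":{"type":"number"},"minItems":1,"maxItems":8},"drz":{"type":"array","items":{"type":"number"},"minItems":1,"maxItems":8}},"additionalProperties":false,"required":["tx","ty","tz","drx","dry","drz"]},"jaw":{"type":"number"},"squeeze":{"type":"number"},"only":{"type":"string"},"quiet":{"type":"boolean"},"lines":{"type":"string"}},"required":["motion"],"additionalProperties":false}. motion is an object with one list for each field, all of the same length, 1 to 8, a row being the entries at one place: tx, ty, tz (the shift in parts of the range, where 1.0 means 0.6 m), drx, dry, drz (a rotation vector in shares of 90 degrees (1.0 is 90 degrees)); each row is the pose to reach, as a shift and turn from the pose commanded when the call began, along the tool's axes at that moment; what a row does not reach only later rows make up. A row lasts 1/12 s, in which the tool goes at most 0.0417 m and 0.125 rad, less where a joint would pass 70% of its speed; a pose out of reach is approached as far as the arm can. jaw is the finger opening in m, set as the call begins (left out keeps the last). The fingers move at their own pace and stop on an object; squeeze is the grip in N (left out, the last holds). Time passes only in rows, so rows that do not move let the fingers close. The tool returns the time, the measured TCP pose, the force, the opening and the grip force at its end. only (a regular expression) keeps the lines of the reply that match it, lines (a string "A,B") keeps lines A to B, and quiet returns only ok. A shift or turn number past 1, either way, is cut back to 1. Input that does not fit is refused with a message, and nothing moves.
- ctrl.get_state(): the state, without advancing time (a new reading comes with each control period).
- ctrl.camera(name): name is "side" or "top" or "wrist"; returns a dict with "frame" (420x560x3 uint8, red, green, blue), "camera_matrix" (3x3 intrinsics, pixels), "eye" and "rotation" of the camera in the world. Camera axes: x right, y down, z forward; pixel columns grow to the right and rows downward; lengths in m; the calibration is good to about 2 mm. A picture is of the moment at which its call begins. There is no depth.
- ctrl.close_job(): hands the job in; it is judged then, once.
The state is a dict: "time_s": time; "qpos": joint angles; "qvel": joint speeds; "tau": joint torques, N m; "position": TCP position; "tool_rot": TCP orientation; "contact_force": force on the tool from outside, world axes, zero at the start; "torque": the same for the moment, N m; "gripper_width": finger opening in m; "gripper_force": force on a finger pad.
Only numpy, scipy, OpenCV 4.12 (cv2) and the standard library are available. Lean on these libraries where they do the work, as an engineer would, in place of code of your own. Each camera call takes 0.05 s, during which the arm holds its last target. There are 200 camera calls.

### The job

Take the steel dust cap by its wooden grip, bring it in under the two guard bars from their open end with its stem in the slot between them, and press it down over the stud until it clicks. Keep pressing after the click until the cap sits fully home on the seat, and finish like that: the gripper still on the cap, firmly pressing it down (do not let go). Leave the plate, the two bowls and the scraper where they are.

Things in the scene. Friction and masses are not known exactly. Their poses are not given: they have to be found in the camera images.
- cap: Loose steel snap cap standing upright on the shelf, 114 mm tall, about 0.16 kg. Origin: centre of its underside, z up. Hollow round skirt 46 mm across, roof top at z = 30 mm, then a 12 mm round stem with a wooden grip on top. Open below: bore 25 mm diameter through the lip (lowest 6 mm), 34 mm above it up to z = 26 mm. Being round, its yaw on the stud does not matter.
- cap_grip (a point): Centre of the cap's flat wooden grip, 98 mm above the cap's underside; same axes as the cap. Upright faces from 82 to 114 mm above the underside; 40 mm long along x, 16 mm thick along y: pinch it across y, from above. With the cap home, the grip's lower end is 11 mm above the guard bars.
- mount: Fixed steel mount on the shelf. Origin on the shelf surface straight below the stud's axis, z up; its -x axis points out of the open end of the guard bars. Base plate 10 mm high, x = -40 to +85 mm, |y| under 45 mm. The bars stand on two legs, 12 by 14 mm, at x = 68, |y| = 25 mm. Nothing on it is higher than the bars (87 mm).
- seat_top (a point): Centre of the top of the round seat (56 mm diameter, rigid), 16 mm above the shelf, at the foot of the stud; axes as the mount. The cap is home when its origin is at this point.
- stud_tip (a point): Top of the brass stud, 24 mm above the seat. Stud 21 mm in diameter, tip tapered to 13 mm. Four sprung balls in its side, centred 13 mm above the seat: the cap's lip meets them with its underside about 17 mm above the seat and needs about 12 N; the force fades from 13 mm, the balls snap in behind the lip at about 7 mm (click, pulling it down); below 3 mm the cap slides free down to the seat.
- bars (a point): Midway between the two level guard bars, at their undersides, 82 mm above the shelf, over the stud. Bars 5 mm thick, from x = -75 (open end) to +75 mm, each 22 mm wide, with a 28 mm slot between them, open above. The cap's skirt is wider than the slot and must pass below the bars, its stem in the slot; it clears stud and bars while its underside is 41 to 51 mm above the shelf.
- mouth (a point): Point on the line of the slot at the open end of the guard bars, 75 mm in front (-x of the mount) of the seat's centre and at the same height; same axes as the mount.
- plate: Loose teal enamel plate, 180 mm diameter, 20 mm high, to be left alone. Origin at the centre of its underside.
- bowl_a: Loose white ceramic dip bowl, 90 mm diameter, 42 mm high, to be left alone. Origin at the centre of its underside.
- bowl_b: A second dip bowl just like the first, to be left alone.
- scraper: Loose steel grill scraper lying flat, 300 mm long along its x, 70 mm wide at the blade, 22 mm high, to be left alone. Origin on the shelf under the front end of its handle.
- seat: The fixed steel seat disc of the mount, 56 mm diameter, 6 mm thick, on which the cap comes to bear. Origin at the centre of its underside, 6 mm below seat_top.
There are look-alikes about, which are no part of the job. Leave any yellow look-alike of the cap alone.

How it is judged:
On the way, in this order (a step that is already met when the one before it is completed fails the run):
1. the cap is under the guard bars in the slot, short of the stud (x of cap in the frame of seat_top between -0.075 and -0.015 m and y of cap in the frame of seat_top between -0.015 and 0.015 m and z of cap in the frame of seat_top between 0.02 and 0.04 m).
2. the cap has been pressed past the click and sits home on the seat (z of cap in the frame of seat_top below 0.003 m and horizontal distance between cap and seat_top below 0.005 m and angle between cap's own z axis and vertical below 0.1 rad), for 0.1 s.
At the end, for the whole second after the job is handed in: The cap is fully home: underside within 3 mm of the seat, within 5 mm of its centre, within 0.1 rad of upright, still; the fingers touch the cap and it bears on the seat with more than 4 N, through the last second (all of step 2 and contact force between cap and seat above 4 N and contact force between the fingers and cap above 2.5 N and linear speed of cap below 0.02 m/s); the arm keeps its last pose, push and grip.
It fails at once if the plate, a bowl or the scraper is moved more than 30 mm (distance of any of plate, bowl_a, bowl_b, scraper from where it was at the start of the episode above 0.03 m).
It also fails if it takes over 48 s, if anything falls off the work surface, if the arm or the gripper's body presses on something with over 40 N, if the wrist force passes 120 N, or if a joint passes its speed limit or range.

## Working session

There is one attempt and no reset: what is moved stays moved. The work goes in short steps, Python scripts to look and compute and a tool call to move; the robot and the scene stay as the last step left them, time stands still between calls to the robot, and variables do not carry over. Pictures are saved under pics/ and viewed, at most 10 in all, crops included, and the job is handed in when it is done.

```bash
mkdir -p pics; cat > h.py <<'E'
import numpy as np, cv2
from workcell import ctrl
def shot(cam,name):
    c=ctrl.camera(cam); cv2.imwrite(f'pics/{name}.png',c['frame'][:,:,::-1]); np.savez(f'pics/{name}.npz',K=c['camera_matrix'],e=c['eye'],R=c['rotation']); return c
def ray(name,u,v):
    d=np.load(f'pics/{name}.npz'); r=d['R']@np.linalg.inv(d['K'])@[u,v,1]; return d['e'],r/np.linalg.norm(r)
def tri(*obs):
    A=np.zeros((3,3));b=np.zeros(3);L=[]
    for n,u,v in obs:
        e,r=ray(n,u,v);P=np.eye(3)-np.outer(r,r);A+=P;b+=P@e;L.append((P,e))
    p=np.linalg.solve(A,b); return p.round(4),[round(float(np.linalg.norm(P@(p-e))),4) for P,e in L]
def atz(n,u,v,z):
    e,r=ray(n,u,v); return (e+r*(z-e[2])/r[2]).round(4)
def proj(n,p):
    d=np.load(f'pics/{n}.npz'); q=d['K']@d['R'].T@(np.asarray(p)-d['e']); return (q[:2]/q[2]).round(1)
def crop(n,x0,y0,x1,y1,out,s=4):
    im=cv2.imread(f'pics/{n}.png')[y0:y1,x0:x1]; cv2.imwrite(f'pics/{out}.png',cv2.resize(im,None,fx=s,fy=s,interpolation=cv2.INTER_CUBIC))
E
python3 - <<'E'
from h import *
for n in ('top','side','wrist'):
    c=shot(n,n+'0'); print(n,c['eye'],c['rotation'].round(3).tolist(),c['camera_matrix'][0,0])
a=[cv2.imread(f'pics/{n}0.png') for n in ('top','side')]
s=ctrl.get_state(); print(s['time_s'],s['position'],s['tool_rot'],s['contact_force'])
E
```

```text
top [0.38946742 0.00484912 1.11763267] [[-0.114, -0.971, 0.21], [-0.993, 0.112, -0.024], [-0.0, -0.212, -0.977]] 472.45474414458454
side [ 0.38099855 -0.87881331  0.6757277 ] [[0.973, -0.112, 0.202], [-0.23, -0.529, 0.817], [0.016, -0.841, -0.541]] 454.7260512543728
wrist [0.12328326 0.66830741 0.38350418] [[0.296, 0.92, 0.259], [0.955, -0.284, -0.081], [-0.001, 0.271, -0.963]] 301.74526156430494
0.15 [0.19930955 0.64466904 0.30214869] [[-9.55379843e-01  2.95379917e-01 -2.46638613e-04]
 [ 2.95380018e-01  9.55379410e-01 -9.10239349e-04]
 [-3.32329713e-05 -9.42476444e-04 -9.99999555e-01]] [ 0.14501996 -0.36555777  0.44740142]
```

View pics/top0.png

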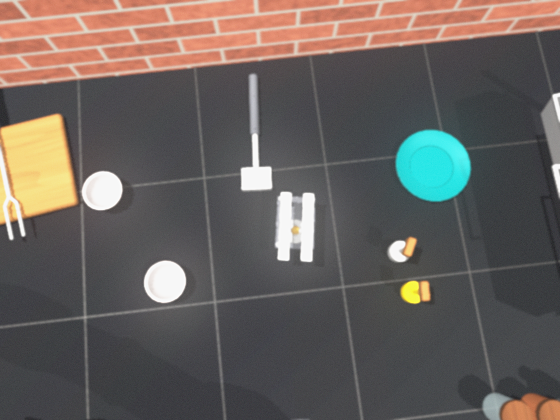

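View pics/side0.png

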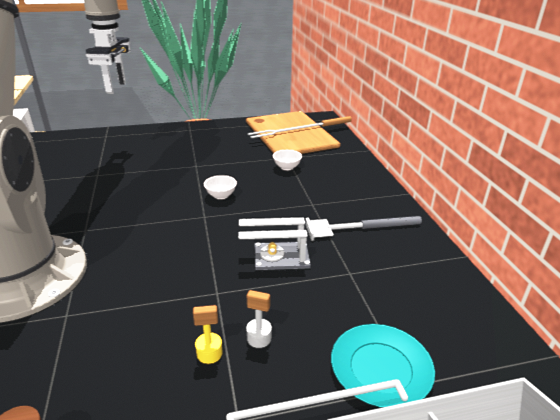

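The top view shows the bars at about (283–308, 192–261), the stud at (295,230), the steel cap at (400,251) with its grip at (410,246), and the yellow look-alike at (413,293). The side view shows the legs at the far (+x) end of the mount, so the open end faces the robot. Next I'll enlarge the parts that matter.

```bash
python3 - <<'E'
from h import *
crop('top0',265,180,445,310,'c1',4)
crop('side0',180,205,330,365,'c2',4)
a=cv2.imread('pics/c2.png');print(a.shape)
cv2.imwrite('pics/c2.png',cv2.resize(a,(562,600)))
E
```

```text
(640, 600, 3)
```

View pics/c1.png

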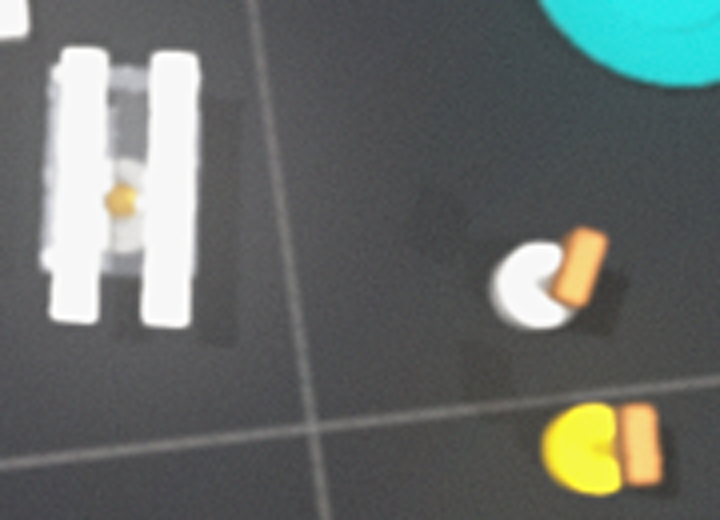

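View pics/c2.png

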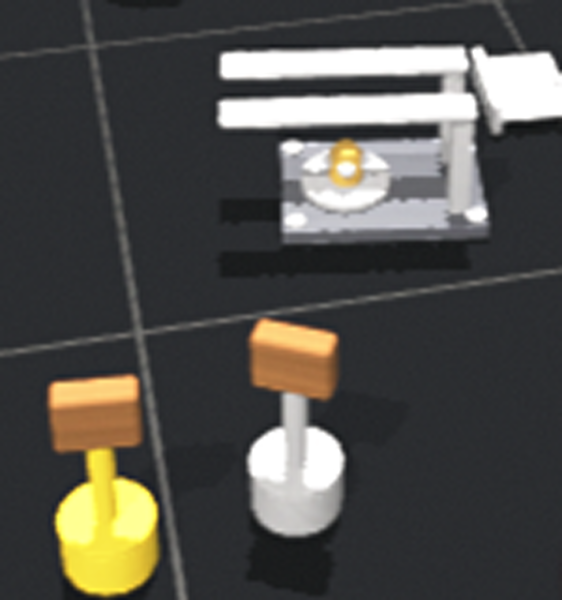

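The crops show the bar corners, stud and grip corners clearly. I'll fit the mount and cap poses to those corners from both views.

```bash
cat > fit.py <<'E'
from h import *
from scipy.optimize import least_squares
T=lambda x,y:('top0',265+(x+.5)/4-.5,180+(y+.5)/4-.5)
S=lambda x,y:('side0',180+(x+.5)/3.747-.5,205+(y+.5)/3.75-.5)
def fit(obs,x0):
    def W(p,q): c,s=np.cos(p[3]),np.sin(p[3]); return [p[0]+c*q[0]-s*q[1],p[1]+s*q[0]+c*q[1],p[2]+q[2]]
    def f(p):
        r=[]
        for (n,u,v),q in obs: r+=list(proj2(n,W(p,q))-[u,v])
        return np.array(r)
    s=least_squares(f,x0,loss='soft_l1'); return s.x.round(4),f(s.x).reshape(-1,2).round(1).tolist()
D={n:dict(np.load(f'pics/{n}.npz')) for n in ('top0','side0')}
def proj2(n,p):
    d=D[n]; q=d['K']@d['R'].T@(np.asarray(p)-d['e']); return q[:2]/q[2]
E
python3 - <<'E'
from fit import *
t=.087;b=.082
obs=[(T(60,48),(.075,.036,t)),(T(107,50),(.075,.014,t)),(T(98,323),(-.075,.014,t)),(T(50,318),(-.075,.036,t)),
(T(152,52),(.075,-.014,t)),(T(199,54),(.075,-.036,t)),(T(190,328),(-.075,-.036,t)),(T(141,322),(-.075,-.014,t)),
(S(219,128),(-.075,-.036,b)),(S(219,98),(-.075,-.014,t)),(S(475,122),(.075,-.036,b)),(S(472,93),(.075,-.014,t)),
(S(220,53),(-.075,.036,t)),(S(466,46),(.075,.036,t)),(S(220,79),(-.075,.014,b))]
print(fit(obs,[.45,.08,0,0]))
print('stud',tri(T(122,197),S(346,142)))
print('grip top',tri(T(581,266),S(297,334)))
g=.114
obs=[(T(585,227),(.02,.008,g)),(T(607,234),(.02,-.008,g)),(T(580,307),(-.02,-.008,g)),
(S(262,320),(-.02,.008,g)),(S(338,335),(.02,.008,g)),(S(252,333),(-.02,-.008,g)),(S(332,349),(.02,-.008,g)),(S(250,385),(-.02,-.008,.082)),(S(330,398),(.02,-.008,.082))]
print(fit(obs,[.42,-.2,0,-.3]))
# skirt extremes in top, grip colour in hsv
im=cv2.imread('pics/top0.png');h=cv2.cvtColor(im,cv2.COLOR_BGR2HSV)
m=((h[...,0]<16)&(h[...,1]>90)&(h[...,2]>90)).astype(np.uint8);m[:, :395]=0;m[:235]=0;m[275:]=0;m[:,425:]=0
c=max(cv2.findContours(m,0,1)[0],key=cv2.contourArea);print(cv2.minAreaRect(c),cv2.boundingRect(c))
print(im[240:256,402:418,2])
E
```

```text
(array([ 5.610e-01, -5.470e-02,  5.000e-04, -1.636e-01]), [[1.6, 0.3], [-0.4, 0.3], [-1.1, -1.1], [0.8, -0.4], [0.9, 0.4], [-1.1, 0.3], [-1.1, -1.2], [1.0, -0.2], [0.0, 0.0], [0.1, 0.3], [-0.2, -0.3], [-0.4, -0.2], [0.1, -0.2], [-1.1, 0.0], [0.0, 0.1]])
stud (array([ 0.5617, -0.0546,  0.0424]), [0.0005, 0.0005])
grip top (array([ 0.486 , -0.2896,  0.1133]), [0.0012, 0.0012])
(array([ 4.862e-01, -2.894e-01,  2.000e-04, -5.223e-01]), [[-1.3, -0.9], [0.2, 0.3], [0.5, -0.8], [-0.3, -1.9], [0.6, -1.2], [-0.8, 0.6], [-0.6, 1.1], [0.2, -0.2], [-0.1, 1.2]])
((409.3323974609375, 246.29458618164062), (10.660613059997559, 19.924318313598633), 17.10272979736328) (402, 237, 15, 20)
[[140 124 112 122 147 185 225 244 246 246 247 248 249 241 178 105]
 [239 226 183 149 161 198 232 246 247 247 247 247 248 238 167  97]
 [251 252 241 192 176 215 240 246 246 247 247 247 247 227 152  88]
 [248 249 248 216 193 225 244 247 246 246 247 247 245 209 130  82]
 [248 248 247 214 205 234 246 247 246 247 247 248 237 175 107  77]
 [248 249 242 208 216 241 246 247 247 247 247 246 221 144  86  76]
 [249 248 225 199 226 245 246 247 246 247 247 243 192 116  78  72]
 [247 232 197 197 234 246 247 247 247 247 247 233 164  93  68  66]
 [222 195 185 212 240 246 247 247 247 247 246 221 136  74  62  61]
 [189 177 189 228 244 247 247 247 247 248 242 191 112  70  62  62]
 [177 174 205 237 246 247 247 247 247 247 234 164  94  66  61  59]
 [173 178 216 242 247 247 247 247 247 246 219 135  77  58  63  65]
 [169 183 224 245 247 247 247 247 248 243 190 111  69  60  63  61]
 [179 176 220 242 247 247 247 248 248 233 165  91  67  60  64  62]
 [208 179 192 219 238 244 247 248 245 218 136  78  67  65  62  63]
 [243 220 192 182 194 217 232 237 225 172 103  67  65  63  61  63]]
```

Both fits agree well: mount at (0.561, -0.055), yaw -0.164, and cap at (0.486, -0.290), yaw about -0.45. I'll swing round the base in an arc, first outward.

Units first: shifts go in shares of 0.6 m and turns go in shares of 90 degrees. So -0.274 m / 0.6 = -0.4567, -0.14 m / 0.6 = -0.2333.

>>> drive_effector(motion={"tx":[-0.0567,-0.1133,-0.17,-0.2283,-0.285,-0.3417,-0.4,-0.4567],"ty":[-0.03,-0.0583,-0.0883,-0.1167,-0.1467,-0.175,-0.205,-0.2333],"tz":[0,0,0,0,0,0,0,0],"drx":[0,0,0,0,0,0,0,0],"dry":[0,0,0,0,0,0,0,0],"drz":[0,0,0,0,0,0,0,0]})

```text
time_s: 0.82
position: [0.4209, 0.4284, 0.3027]
tool_rot: [[-0.955, 0.295, -0.0], [0.295, 0.955, -0.0], [0.0, -0.0, -1.0]]
contact_force: [-0.2, 0.5, -0.2]
gripper_width: 0.0939
gripper_force: 0.0
```

```bash
python3 -c "
from workcell import ctrl
s=ctrl.get_state();print(s['qpos'],s['tool_rot'])"
```

```text
[-1.04405619  0.306565    0.17681725  1.7859066  -0.06108055  1.05453749
  0.42569668] [[-9.55347685e-01  2.95484000e-01 -8.12498289e-05]
 [ 2.95484007e-01  9.55347682e-01 -9.15156030e-05]
 [ 5.05804392e-05 -1.11437244e-04 -9.99999993e-01]]
```

Scaled: -0.266 m / 0.6 = -0.4433, -0.187 m / 0.6 = -0.3117.

>>> drive_effector(motion={"tx":[-0.0383,-0.0783,-0.1167,-0.155,-0.195,-0.2333,-0.2717,-0.3117],"ty":[-0.055,-0.11,-0.1667,-0.2217,-0.2767,-0.3333,-0.3883,-0.4433],"tz":[0,0,0,0,0,0,0,0],"drx":[0,0,0,0,0,0,0,0],"dry":[0,0,0,0,0,0,0,0],"drz":[0,0,0,0,0,0,0,0]})

```text
time_s: 1.48
position: [0.5199, 0.1188, 0.3028]
tool_rot: [[-0.955, 0.295, 0.0], [0.295, 0.955, 0.0], [0.0, 0.0, -1.0]]
contact_force: [1.1, 1.0, 0.1]
gripper_width: 0.0939
gripper_force: 0.0
```

```bash
python3 -c "
from workcell import ctrl
s=ctrl.get_state();print(s['qpos'].round(2))
from h import proj"
```

```text
[-0.65  0.2   0.35  1.94 -0.08  1.02  1.01]
```

Scaled: -0.308 m / 0.6 = -0.5133, -0.085 m / 0.6 = -0.1417.

>>> drive_effector(motion={"tx":[-0.0183,-0.035,-0.0533,-0.07,-0.0883,-0.1067,-0.1233,-0.1417],"ty":[-0.0633,-0.1283,-0.1917,-0.2567,-0.32,-0.385,-0.45,-0.5133],"tz":[0,0,0,0,0,0,0,0],"drx":[0,0,0,0,0,0,0,0],"dry":[0,0,0,0,0,0,0,0],"drz":[0,0,0,0,0,0,0,0]})

```text
time_s: 2.15
position: [0.5094, -0.2005, 0.3028]
tool_rot: [[-0.955, 0.295, 0.0], [0.295, 0.955, 0.0], [-0.0, 0.0, -1.0]]
contact_force: [0.2, 0.8, 0.3]
gripper_width: 0.0941
gripper_force: 0.0
```

>>> drive_effector(motion={"tx":[0,0],"ty":[0,0],"tz":[0,0],"drx":[0,0],"dry":[0,0],"drz":[0,0]})

```text
time_s: 2.32
position: [0.5094, -0.2009, 0.3025]
tool_rot: [[-0.954, 0.299, -0.0], [0.299, 0.954, -0.001], [0.0, -0.001, -1.0]]
contact_force: [-0.2, 0.8, 0.5]
gripper_width: 0.0939
gripper_force: 0.0
```

```bash
python3 - <<'E'
from h import *
shot('wrist','w1'); im=cv2.imread('pics/w1.png'); 
s=ctrl.get_state();print(s['qpos'].round(2),s['position'])
print(proj('w1',[.486,-.29,.114]),proj('w1',[.561,-.055,.087]))
E
```

```text
[-0.21  0.24  0.55  1.92 -0.14  1.02  1.67] [ 0.50982781 -0.19900784  0.30241884]
[177.6 217.1] [426.9 210.3]
```

View pics/w1.png

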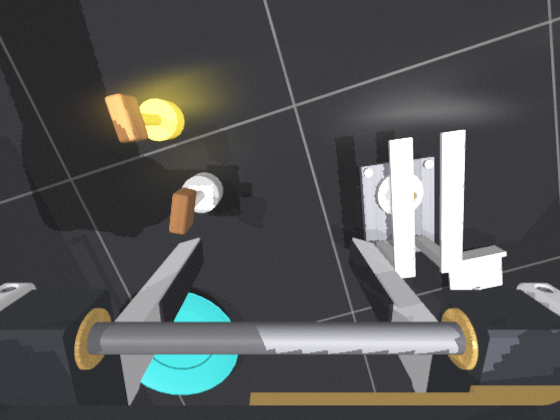

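The wrist view shows the cap's grip at about (181,212), its skirt at (203,193), and the bars at x 390–465, y 130–280. The predicted positions fit within a few pixels. I'll enlarge the cap and mount.

```bash
python3 - <<'E'
from h import *
a=cv2.imread('pics/w1.png')
A=cv2.resize(a[165:245,155:230],None,fx=5,fy=5,interpolation=2); B=cv2.resize(a[120:290,355:475],(423,600),interpolation=2)
o=np.zeros((600,800,3),np.uint8); o[:400,:375]=A; o[:,377:]=B; cv2.imwrite('pics/c3.png',o)
E
```

```text
(no output)
```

View pics/c3.png

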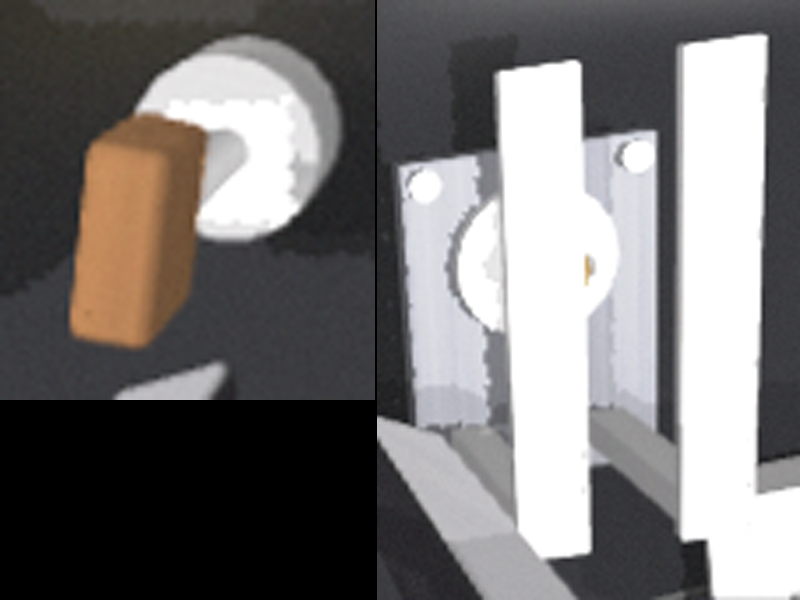

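The crop shows the grip's top-face corners at (90,143), (167,145), (147,346) and (72,337), and the open-end bar corners at (498,72), (580,62), (683,45) and (767,35). I'll refit both poses with all three views.

```bash
python3 - <<'E'
import fit; from fit import *
D['w1']=dict(np.load('pics/w1.npz'))
A=lambda x,y:('w1',155+(x+.5)/5-.5,165+(y+.5)/5-.5)
B=lambda x,y:('w1',355+(x-377+.5)/3.525-.5,120+(y+.5)/3.529-.5)
t=.087;b=.082;g=.114
mt=[(T(60,48),(.075,.036,t)),(T(107,50),(.075,.014,t)),(T(98,323),(-.075,.014,t)),(T(50,318),(-.075,.036,t)),
(T(152,52),(.075,-.014,t)),(T(199,54),(.075,-.036,t)),(T(190,328),(-.075,-.036,t)),(T(141,322),(-.075,-.014,t))]
ms=[(S(219,128),(-.075,-.036,b)),(S(219,98),(-.075,-.014,t)),(S(475,122),(.075,-.036,b)),(S(472,93),(.075,-.014,t)),
(S(220,53),(-.075,.036,t)),(S(220,79),(-.075,.014,b))]
mw=[(B(498,72),(-.075,-.036,t)),(B(580,62),(-.075,-.014,t)),(B(683,45),(-.075,.014,t)),(B(767,35),(-.075,.036,t)),(B(589,552),(.075,-.014,t))]
ct=[(T(585,227),(.02,.008,g)),(T(607,234),(.02,-.008,g)),(T(580,307),(-.02,-.008,g))]
cs=[(S(262,320),(-.02,.008,g)),(S(338,335),(.02,.008,g)),(S(252,333),(-.02,-.008,g)),(S(250,385),(-.02,-.008,.082)),(S(330,398),(.02,-.008,.082))]
cw=[(A(90,143),(-.02,-.008,g)),(A(167,145),(-.02,.008,g)),(A(147,346),(.02,.008,g)),(A(72,337),(.02,-.008,g))]
for o in (mt+ms,mt+mw,ms+mw,mt+ms+mw): print('m',fit.fit(o,[.56,-.055,0,-.16])[0])
print(fit.fit(mw,[.56,-.055,0,-.16]))
for o in (ct+cs,ct+cw,cs+cw,ct+cs+cw): print('c',fit.fit(o,[.486,-.29,0,-.4])[0])
print(fit.fit(cw,[.486,-.29,0,-.4]))
s=ctrl.get_state();print(s['position'].round(4))
E
```

```text
Traceback (most recent call last):
AttributeError: 'function' object has no attribute 'fit'
```

```bash
cat > m3.py <<'E'
from fit import *
D['w1']=dict(np.load('pics/w1.npz'))
A=lambda x,y:('w1',155+(x+.5)/5-.5,165+(y+.5)/5-.5)
B=lambda x,y:('w1',355+(x-377+.5)/3.525-.5,120+(y+.5)/3.529-.5)
t=.087;b=.082;g=.114
mt=[(T(60,48),(.075,.036,t)),(T(107,50),(.075,.014,t)),(T(98,323),(-.075,.014,t)),(T(50,318),(-.075,.036,t)),
(T(152,52),(.075,-.014,t)),(T(199,54),(.075,-.036,t)),(T(190,328),(-.075,-.036,t)),(T(141,322),(-.075,-.014,t))]
ms=[(S(219,128),(-.075,-.036,b)),(S(219,98),(-.075,-.014,t)),(S(475,122),(.075,-.036,b)),(S(472,93),(.075,-.014,t)),
(S(220,53),(-.075,.036,t)),(S(220,79),(-.075,.014,b))]
mw=[(B(498,72),(-.075,-.036,t)),(B(580,62),(-.075,-.014,t)),(B(683,45),(-.075,.014,t)),(B(767,35),(-.075,.036,t)),(B(589,552),(.075,-.014,t))]
ct=[(T(585,227),(.02,.008,g)),(T(607,234),(.02,-.008,g)),(T(580,307),(-.02,-.008,g))]
cs=[(S(262,320),(-.02,.008,g)),(S(338,335),(.02,.008,g)),(S(252,333),(-.02,-.008,g)),(S(250,385),(-.02,-.008,.082)),(S(330,398),(.02,-.008,.082))]
cw=[(A(90,143),(-.02,-.008,g)),(A(167,145),(-.02,.008,g)),(A(147,346),(.02,.008,g)),(A(72,337),(.02,-.008,g))]
if __name__=='__main__':
    for o in (mt+ms,mt+mw,ms+mw,mt+ms+mw,mw): print('m',fit(o,[.56,-.055,0,-.16])[0])
    print(fit(mw,[.56,-.055,0,-.16])[1])
    for o in (ct+cs,ct+cw,cs+cw,ct+cs+cw,cw): print('c',fit(o,[.486,-.29,0,-.4])[0])
    print(fit(cw,[.486,-.29,0,-.4])[1])
E
python3 m3.py
```

```text
m [ 5.609e-01 -5.460e-02  5.000e-04 -1.617e-01]
m [ 5.604e-01 -5.430e-02 -1.000e-04 -1.631e-01]
m [ 5.605e-01 -5.420e-02 -4.000e-04 -1.641e-01]
m [ 0.5605 -0.0544 -0.     -0.1634]
m [ 0.5605 -0.0539 -0.0012 -0.1641]
[[0.2, 0.1], [-0.0, -0.3], [0.2, 0.3], [-0.4, -0.2], [-0.0, 0.1]]
c [ 0.486  -0.2896 -0.0006 -0.55  ]
c [ 0.486  -0.2941 -0.0148 -0.4803]
c [ 0.4844 -0.2888 -0.0021 -0.483 ]
c [ 0.4846 -0.289  -0.002  -0.4961]
c [ 0.4856 -0.2934 -0.0131 -0.4694]
[[-0.9, -0.5], [0.3, 1.8], [0.8, 0.1], [-0.2, -0.6]]
```

The mount is tightly determined at (0.5605, -0.0544), yaw -0.163. The cap is near (0.485, -0.2895), yaw about -0.47. I'll move over it, turn by -0.17 about world z, then descend.

Scaled: -0.094 m / 0.6 = -0.1567, -0.06 m / 0.6 = -0.1, 0.17 rad / 1.5708 = 0.1082.

>>> drive_effector(motion={"tx":[-0.0017,-0.0033,-0.005,-0.005,-0.005,-0.005],"ty":[-0.05,-0.1,-0.1333,-0.1567,-0.1567,-0.1567],"tz":[0,0.0167,0.05,0.0917,0.0917,0.0917],"drx":[0,0,0,0,0,0],"dry":[0,0,0,0,0,0],"drz":[0.0382,0.0764,0.1082,0.1082,0.1082,0.1082]}, jaw=0.07)

```text
time_s: 2.87
position: [0.485, -0.2882, 0.2469]
tool_rot: [[-0.892, 0.452, -0.002], [0.452, 0.892, 0.001], [0.003, -0.0, -1.0]]
contact_force: [0.3, -0.4, 0.9]
gripper_width: 0.0701
gripper_force: 0.0
```

```bash
python3 - <<'E'
from m3 import *
s=ctrl.get_state();print(s['position'].round(4),s['tool_rot'].round(3).tolist(),s['gripper_width'])
e=proj('top0',[0,0,0])
print('yellow',tri(T(642,443),S(93,379)))
p=s['position'];d=np.array([.4850,-.2895,0])-[p[0],p[1],0]; print((s['tool_rot'].T@d).round(4))
E
```

```text
[ 0.485  -0.2882  0.2469] [[-0.892, 0.452, -0.002], [0.452, 0.892, 0.001], [0.003, -0.0, -1.0]] 0.0700583701729623
yellow (array([ 0.3899, -0.3036,  0.1182]), [0.0005, 0.0005])
[-0.0006 -0.0012 -0.    ]
```

Scaled: 0.068 m / 0.6 = 0.1133, -0.001 m / 0.6 = -0.0017.

>>> drive_effector(motion={"tx":[0,0,0,0,0],"ty":[-0.0017,-0.0017,-0.0017,-0.0017,-0.0017],"tz":[0.0417,0.0833,0.1117,0.1133,0.1133],"drx":[0,0,0,0,0],"dry":[0,0,0,0,0],"drz":[0,0,0,0,0]})

```text
time_s: 3.28
position: [0.4855, -0.2888, 0.1803]
tool_rot: [[-0.893, 0.451, -0.0], [0.451, 0.893, 0.001], [0.001, 0.0, -1.0]]
contact_force: [0.7, 0.6, 0.6]
gripper_width: 0.0701
gripper_force: 0.0
```

>>> drive_effector(motion={"tx":[0,0,0,0,0,0],"ty":[0,0,0,0,0,0],"tz":[0,0,0,0,0,0],"drx":[0,0,0,0,0,0],"dry":[0,0,0,0,0,0],"drz":[0,0,0,0,0,0]}, jaw=0, squeeze=50)

```text
time_s: 3.78
position: [0.4848, -0.2902, 0.18]
tool_rot: [[-0.892, 0.453, 0.0], [0.453, 0.892, -0.0], [-0.0, 0.0, -1.0]]
contact_force: [1.0, 0.1, 0.1]
gripper_width: 0.0333
gripper_force: 0.0
```

>>> drive_effector(motion={"tx":[0,0,0,0,0,0],"ty":[0,0,0,0,0,0],"tz":[0,0,0,0,0,0],"drx":[0,0,0,0,0,0],"dry":[0,0,0,0,0,0],"drz":[0,0,0,0,0,0]})

```text
time_s: 4.28
position: [0.4847, -0.2902, 0.1796]
tool_rot: [[-0.892, 0.453, -0.0], [0.453, 0.892, -0.0], [0.0, -0.0, -1.0]]
contact_force: [0.3, 0.5, -0.1]
gripper_width: 0.0159
gripper_force: 49.9
```

>>> drive_effector(motion={"tx":[0,0,0,0],"ty":[0,0,0,0],"tz":[-0.0167,-0.05,-0.0767,-0.0767],"drx":[0,0,0,0],"dry":[0,0,0,0],"drz":[0,0,0,0]})

```text
time_s: 4.62
position: [0.4856, -0.291, 0.2289]
tool_rot: [[-0.891, 0.453, 0.004], [0.453, 0.891, -0.001], [-0.004, 0.0, -1.0]]
contact_force: [0.4, -0.9, -1.0]
gripper_width: 0.0157
gripper_force: 49.9
```

The grip is firm at 16 mm. I'll carry the cap at insertion height to a point in front of the mouth, moving back in x first.

Scaled: 0.211 m / 0.6 = 0.3517, 0.054 m / 0.6 = 0.09.

>>> drive_effector(motion={"tx":[0.045,0.09,0.1167,0.1417,0.1667,0.1917,0.2167,0.2417],"ty":[0.025,0.0483,0.1,0.15,0.2,0.25,0.3,0.3517],"tz":[0,0,0,0,0,0,0,0],"drx":[0,0,0,0,0,0,0,0],"dry":[0,0,0,0,0,0,0,0],"drz":[0,0,0,0,0,0,0,0]})

```text
time_s: 5.28
position: [0.4504, -0.0349, 0.2257]
tool_rot: [[-0.892, 0.453, 0.0], [0.453, 0.892, 0.0], [-0.0, 0.0, -1.0]]
contact_force: [0.8, -0.1, -1.7]
gripper_width: 0.0158
gripper_force: 49.9
```

>>> drive_effector(motion={"tx":[0,0,0],"ty":[0,0,0],"tz":[0,0,0],"drx":[0,0,0],"dry":[0,0,0],"drz":[0,0,0]})

```text
time_s: 5.53
position: [0.4508, -0.0365, 0.2256]
tool_rot: [[-0.892, 0.452, -0.0], [0.452, 0.892, -0.0], [0.0, -0.0, -1.0]]
contact_force: [-0.8, -0.3, -2.3]
gripper_width: 0.0161
gripper_force: 49.9
```

```bash
python3 - <<'E'
from h import *
for n in ('top','side'): shot(n,n+'2')
s=ctrl.get_state();print(s['position'].round(4),s['qpos'].round(2))
a=cv2.imread('pics/top2.png');b=cv2.imread('pics/side2.png')
u,v=proj('top2',[.47,-.04,.05]).astype(int);x,y=proj('side2',[.47,-.04,.1]).astype(int);print(u,v,x,y)
o=np.hstack([cv2.resize(a[v-75:v+75,u-50:u+50],(400,600),interpolation=2),cv2.resize(b[y-75:y+75,x-50:x+50],(400,600),interpolation=2)]);cv2.imwrite('pics/c4.png',o)
E
```

```text
[ 0.4508 -0.0373  0.2256] [-0.52  0.17  0.51  2.19 -0.11  0.81  1.16]
293 268 230 223
```

View pics/c4.png

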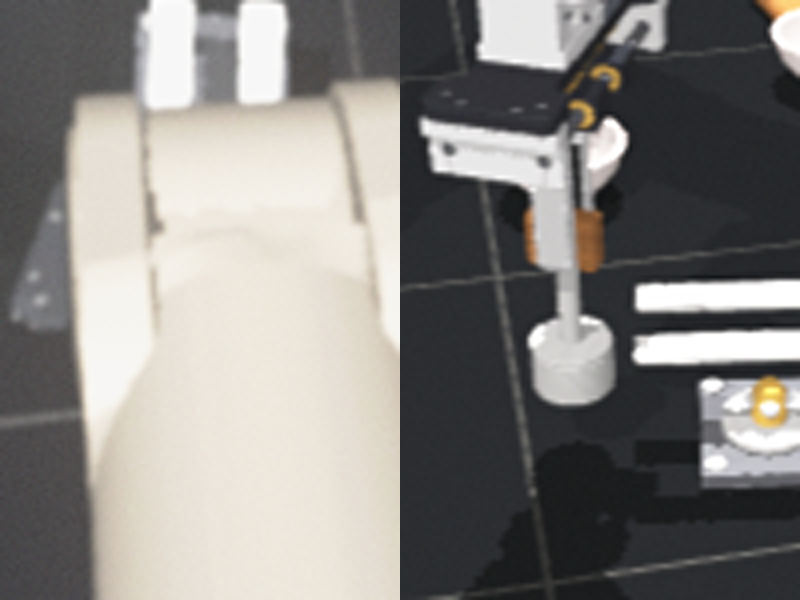

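The side view shows the cap hanging upright, with the stem centre at crop (569,300), the skirt spanning x 528–616 and its bottom at y≈404. The top view is hidden by the arm. I'll compare this with the expected position.

```bash
python3 - <<'E'
from h import *
f=lambda p:(proj('side2',p)-[180,148])*4
p=ctrl.get_state()['position'];x,y=p[:2]; b=p[2]-.1796;print(p.round(4))
print('stem',f([x,y,b+.05]),f([x,y,b+.07]))
a=np.linspace(0,6.283,200)
for z in (0,.03):
    q=np.array([f([x+.023*np.cos(t),y+.023*np.sin(t),b+z]) for t in a]); print(z,q.min(0),q.max(0))
print('+1mm tool x',f([x-.00892,y+.00453,b+.05])-f([x,y,b+.05]))
print('bar corners',f([.5605-.074-.0059,-.0544+.0122-.0355,.082]))
q=np.array([f([.5605+.028*np.cos(t),-.0544+.028*np.sin(t),.016]) for t in a]); print('seat',q.min(0),q.max(0)); print('stud',f([.5605,-.0544,.040]))
E
```

```text
[ 0.4508 -0.0373  0.2256]
stem [166.4 308. ] [164.4 278. ]
0 [130.8 356. ] [212.  404.4]
0.03 [127.2 313.6] [209.6 361.2]
+1mm tool x [-16.8  -2.8]
bar corners [231.2 363.6]
seat [317.2 385.2] [412.4 444.4]
stud [364.8 381.6]
```

In the side view the cap and the mount share the same small bias, so relative to the mount the cap is centred on the TCP to about 1 mm. Now I'll move in under the bars along the slot.

Scaled: -0.06 m / 0.6 = -0.1, -0.03 m / 0.6 = -0.05.

>>> drive_effector(motion={"tx":[-0.0167,-0.0333,-0.05,-0.0667,-0.0833,-0.1,-0.1,-0.1],"ty":[0.0055,0.0108,0.0163,0.0217,0.0272,0.0325,0.0325,0.0325],"tz":[0,0,0,0,0,0,0,0],"drx":[0,0,0,0,0,0,0,0],"dry":[0,0,0,0,0,0,0,0],"drz":[0,0,0,0,0,0,0,0]})

```text
time_s: 6.3
position: [0.5137, -0.0464, 0.2254]
tool_rot: [[-0.891, 0.453, -0.001], [0.453, 0.891, -0.001], [0.0, -0.001, -1.0]]
contact_force: [0.8, 0.7, -1.9]
gripper_width: 0.0157
gripper_force: 49.9
```

```bash
python3 - <<'E'
from h import *
shot('side','side3'); shot('wrist','w3')
s=ctrl.get_state();print(s['contact_force'].round(1))
d=np.array([.5605,-.0544,0])-s['position']*[1,1,0]; print(s['position'].round(4),(s['tool_rot'].T@d).round(4))
E
```

```text
[-0.2  0.1 -2.8]
[ 0.5129 -0.0462  0.2255] [-0.0461  0.0143 -0.    ]
```

Scaled: -0.0461 m / 0.6 = -0.0768, -0.04 m / 0.6 = -0.0667.

>>> drive_effector(motion={"tx":[-0.0167,-0.0333,-0.05,-0.0667,-0.0768,-0.0768,-0.0768],"ty":[0.0052,0.0105,0.0157,0.0208,0.024,0.024,0.024],"tz":[0,0,0,0,0,0,0],"drx":[0,0,0,0,0,0,0],"dry":[0,0,0,0,0,0,0],"drz":[0,0,0,0,0,0,0]})

```text
time_s: 6.98
position: [0.561, -0.0544, 0.2254]
tool_rot: [[-0.891, 0.453, -0.001], [0.453, 0.891, -0.0], [0.0, -0.001, -1.0]]
contact_force: [-0.1, -0.1, -2.2]
gripper_width: 0.0155
gripper_force: 49.9
```

```bash
python3 - <<'E'
from h import *
shot('side','side4')
s=ctrl.get_state();print(s['contact_force'].round(1),s['position'].round(4))
b=cv2.imread('pics/side4.png');x,y=proj('side4',[.56,-.054,.08]).astype(int);print(x,y)
cv2.imwrite('pics/c5.png',cv2.resize(b[y-50:y+40,x-50:x+50],(660,594),interpolation=2))
f=lambda p:(proj('side4',p)-[x-50,y-50])*6.6
x,y=(x,y);print('stem',f([.5605,-.0544,.1]),'bar corner',f([.4806,-.0777,.082]))
E
```

```text
[-0.6 -0.3 -1.9] [ 0.5607 -0.0543  0.2254]
271 229
stem [331.98 283.8 ] bar corner [110.88 395.34]
```

View pics/c5.png

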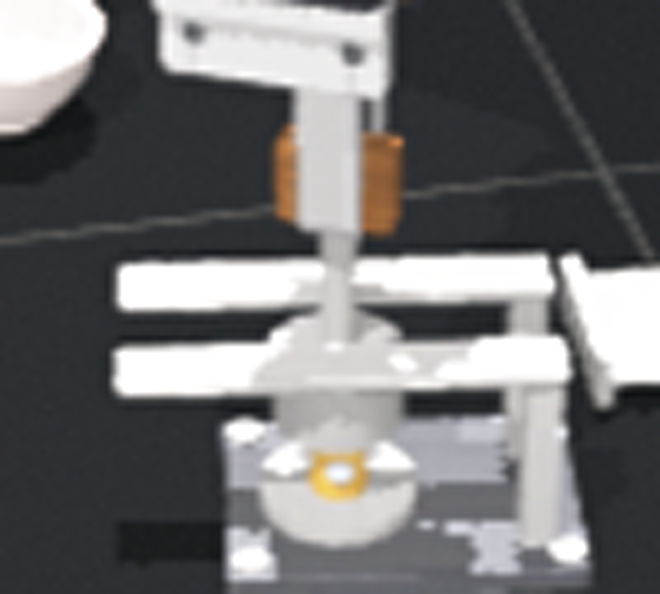

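The skirt centre (337) sits over the stud (339) and seat (338), with the stem in the slot at 340. Aligned, so I'll press down, watching the force.

Scaled: 0.012 m / 0.6 = 0.02, 0.008 m / 0.6 = 0.0133.

>>> drive_effector(motion={"tx":[0,0,0,0],"ty":[0,0,0,0],"tz":[0.0067,0.0133,0.02,0.02],"drx":[0,0,0,0],"dry":[0,0,0,0],"drz":[0,0,0,0]}, only="pos|force")

```text
position: [0.5605, -0.0541, 0.2129]
contact_force: [-0.2, 0.2, -1.8]
gripper_force: 49.9
```

>>> drive_effector(motion={"tx":[0,0,0,0],"ty":[0,0,0,0],"tz":[0.0033,0.0067,0.01,0.01],"drx":[0,0,0,0],"dry":[0,0,0,0],"drz":[0,0,0,0]}, only="time|pos|force")

```text
time_s: 7.7
position: [0.5612, -0.0543, 0.208]
contact_force: [0.1, 0.1, -1.4]
gripper_force: 50.0
```

Scaled: 0.003 m / 0.6 = 0.005, 0.002 m / 0.6 = 0.0033.

>>> drive_effector(motion={"tx":[0,0,0,0],"ty":[0,0,0,0],"tz":[0.0017,0.0033,0.005,0.005],"drx":[0,0,0,0],"dry":[0,0,0,0],"drz":[0,0,0,0]}, only="pos|force")

```text
position: [0.5609, -0.0541, 0.2044]
contact_force: [3.2, -0.1, -4.5]
gripper_force: 50.0
```

```bash
python3 -c "
from h import *
shot('side','side5')
s=ctrl.get_state();print(s['contact_force'].round(1),s['position'].round(4))
b=cv2.imread('pics/side5.png');x,y=271,229
cv2.imwrite('pics/c6.png',cv2.resize(b[y-50:y+40,x-50:x+50],(660,594),interpolation=2))"
```

```text
[ 3.  -0.9 -5.8] [ 0.5609 -0.0541  0.2043]
```

View pics/c6.png

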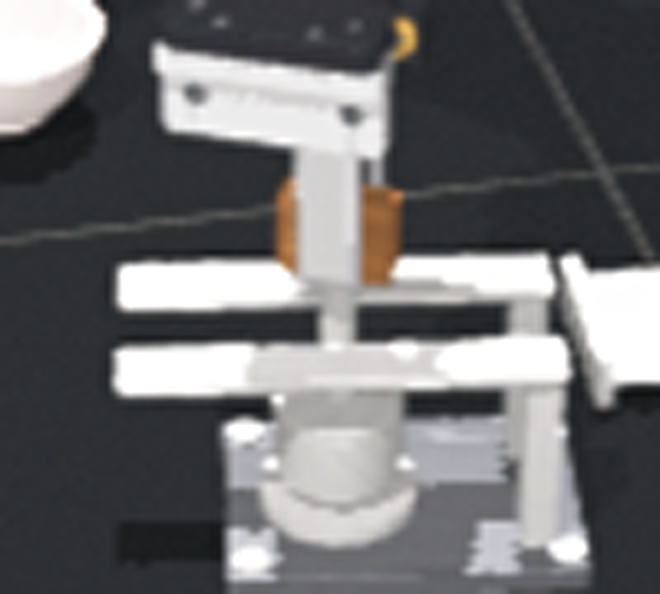

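The picture shows the skirt over the stud, close above the seat. The force pulls downward, meaning the balls are snapping in behind the lip. I'll continue down to the seat.

Scaled: 0.003 m / 0.6 = 0.005, 0.002 m / 0.6 = 0.0033.

>>> drive_effector(motion={"tx":[0,0,0,0],"ty":[0,0,0,0],"tz":[0.0017,0.0033,0.005,0.005],"drx":[0,0,0,0],"dry":[0,0,0,0],"drz":[0,0,0,0]}, only="pos|force")

```text
position: [0.5607, -0.0541, 0.2013]
contact_force: [2.6, -0.1, -7.2]
gripper_force: 50.0
```

>>> drive_effector(motion={"tx":[0,0,0,0],"ty":[0,0,0,0],"tz":[0.0017,0.0033,0.005,0.005],"drx":[0,0,0,0],"dry":[0,0,0,0],"drz":[0,0,0,0]}, only="time|pos|force")

```text
time_s: 8.75
position: [0.5606, -0.0541, 0.1983]
contact_force: [0.6, -0.4, -2.4]
gripper_force: 50.0
```

Scaled: 0.003 m / 0.6 = 0.005, 0.002 m / 0.6 = 0.0033.

>>> drive_effector(motion={"tx":[0,0,0,0],"ty":[0,0,0,0],"tz":[0.0017,0.0033,0.005,0.005],"drx":[0,0,0,0],"dry":[0,0,0,0],"drz":[0,0,0,0]}, only="pos|force")

```text
position: [0.5609, -0.0542, 0.1956]
contact_force: [-0.1, 0.3, -1.4]
gripper_force: 50.0
```

>>> drive_effector(motion={"tx":[0,0,0],"ty":[0,0,0],"tz":[0.0017,0.0033,0.0033],"drx":[0,0,0],"dry":[0,0,0],"drz":[0,0,0]}, only="time|pos|force")

```text
time_s: 9.33
position: [0.5614, -0.0544, 0.1955]
contact_force: [-10.5, 1.4, 33.6]
gripper_force: 50.0
```

The cap bottomed exactly at the expected home height (TCP 0.1956) and is now pressing at 34 N. I'll let it settle and check with a last picture.

>>> drive_effector(motion={"tx":[0,0,0,0],"ty":[0,0,0,0],"tz":[0,0,0,0],"drx":[0,0,0,0],"dry":[0,0,0,0],"drz":[0,0,0,0]})

```text
time_s: 9.67
position: [0.5613, -0.0544, 0.1955]
tool_rot: [[-0.891, 0.453, 0.001], [0.453, 0.891, 0.001], [-0.001, 0.001, -1.0]]
contact_force: [-9.8, 0.4, 32.3]
gripper_width: 0.0156
gripper_force: 50.0
```

```bash
python3 -c "
from h import *
shot('side','side6')
s=ctrl.get_state();print(s['contact_force'].round(1),s['torque'].round(2),s['position'].round(4),s['qvel'].round(3))
b=cv2.imread('pics/side6.png');x,y=271,229
cv2.imwrite('pics/c7.png',cv2.resize(b[y-50:y+40,x-50:x+50],(660,594),interpolation=2))"
```

```text
[-9.4  1.3 32.8] [ 0.14  2.81 -0.01] [ 0.5613 -0.0544  0.1955] [ 0.002 -0.001 -0.001 -0.001  0.001 -0.002  0.001]
```

View pics/c7.png

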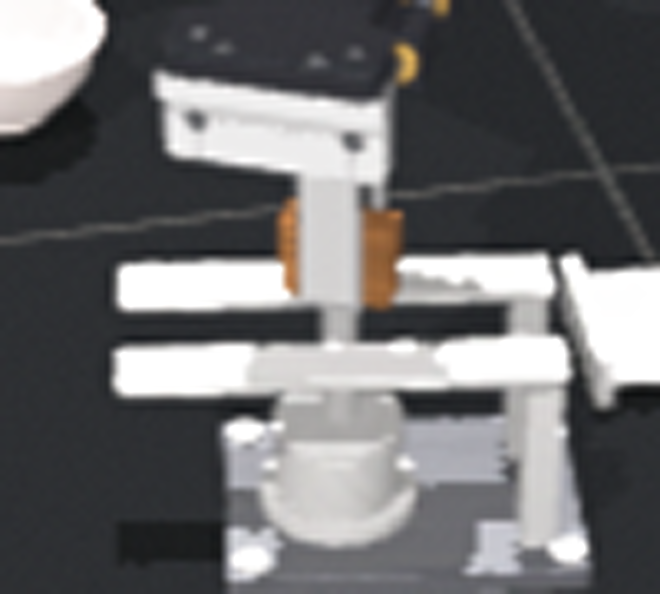

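The cap sits upright and centred on the seat disc (skirt 275–405, seat 260–417). It is held still in the grip at 33 N down, and the fingers are clear of the bars. I'll hand the job in.

```bash
python3 -c "
from workcell import ctrl
print(ctrl.close_job())"
```

```text
the job is handed in; nothing more can be done
None
```

The cap was brought in under the guard bars, pressed past the click and sits home on the seat; the job was handed in at about 10 s with the gripper still pressing it down at about 33 N, but no verdict came back.

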